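Pinch the grommet in the ratchet clamp and hold it snug

ROBOT

A 6-joint arm with a two-finger parallel gripper is mounted at the origin on the work surface. World frame = base frame: x ahead of the robot, y to its left, z up, the work surface at z = 0. Lengths are in m, angles in rad, forces in N, time in s.
With the tool pointing down it reaches from about 0.35 to 0.925 m from the base axis. Payload 6.4 kg.
Tool frame: the origin (TCP) lies midway between the tips of the shut fingers; the grasp point (between the pads) lies 19 mm behind it; z points along the fingers, y is the line along which they close (so a half turn about z gives the same grasp; the last joint's range is limited). The gripper opens to 85 mm and grips with 20 to 120 N. Pads are 22 mm wide; open, the fingers measure 114 mm over their backs; the gripper's body (76 mm by 85 mm) begins 54 mm behind the grasp point. The pads swing forward as they close: fully open they stand 13 mm farther back than shut.
Start: joints at [-1.502, 0.245, 1.558, -0, 1.339, -0.174], TCP at [0.156, -0.631, 0.204] pointing down, gripper open.
Joint ranges: [-3.13, 3.13], [-1.02, 2.26], [0.13, 2.54], [-0.95, 4.09], [0.21, 2.88], [-2.74, 2.74]. Speed limits (rad/s): [2.57, 2.57, 3.14, 3.14, 3.14, 3.14].

INTERFACE

Orientations are given as a 3x3 rotation matrix whose columns are the frame's x, y, z axes.
In Python, from bench import r gives the robot as it stands.
- The arm moves only by the tool drive_tool, never from a script. Its argument "rows" is a list of rows, each a list of 7 numbers: the shift along the tool's x, y, z in units of 0.4 m (1.0 is 0.4 m), then the turn, a rotation vector about the tool's x, y, z in units of 0.12 rad (1.0 is 0.12 rad), then the opening, from -1 (shut) to 1 (fully open). In form: [[x, y, z, wx, wy, wz, gripper], ...]. A call has 1 to 8 rows; each row shifts and turns the commanded pose from where the row before left it, along the tool's axes as they then stand; what a row does not reach is not made up. A row lasts 1/10 s, in which the tool goes at most 50 mm and 8.59 degrees, less where a joint would pass 70% of its speed; a pose out of reach is approached as far as the arm can. A call with a number of a shift or a turn outside -1 to 1 is refused whole. A call with a gripper value outside its range is refused whole. The fingers move at their own pace and stop on an object; the grip force is fixed at half the most. Time passes only in rows, so rows that do not move let the fingers close. It gives the time, the measured TCP pose, the force, the opening and the grip force at its end, in the units of the state.
- r.observe(): the state, without advancing time (a new reading comes with each control period).
- r.grab_frame(name): name is "scene" or "side" or "wrist"; returns a dict with "image" (384x512x3 uint8, red, green, blue), "fov_y" (degrees; the focal length in pixels is half the picture's height over the tangent of half this angle, whatever the lens; pixels are square), "cx", "cy" (the principal point, pixels), "world_from_camera" (4x4, takes a point from camera to world coordinates). Camera axes: x right, y down, z forward; pixel columns grow to the right and rows downward; lengths in m; the calibration is good to about 2 mm. A picture is of the moment at which its call begins. There is no depth.
- r.finish_job(): hands the job in; it is judged then, once.
The state is a dict: "clock": time; "joints": joint angles; "dq": joint speeds; "joint_torque": joint torques, N m; "eef_pos": TCP position; "ee_rot": TCP orientation; "ft_force": force on the tool from outside, world axes, zero at the start; "moment": the same for the moment, N m; "opening": finger opening in m; "finger_force": force on a finger pad.
Only numpy, scipy, OpenCV 4.12 (cv2) and the standard library are available. Lean on these libraries where they do the work, as an engineer would, in place of code of your own. Each camera call takes 0.05 s, during which the arm holds its last target. There are 200 camera calls.

TASK

Set the ring-shaped grommet flat on the clamp's wooden bed, in front of the fixed jaw, and let go of it. Then pump the clamp's trigger, squeezing it and letting it spring back, until the sprung pad on the moving jaw pins the grommet against the fixed jaw and is pushed back about half-way on its spring; do not press it nearly all the way in, which crushes the grommet. Move the jaw only with the trigger, leave the other things on the bench alone, and finish while still holding the trigger squeezed, because the clamp has no lock and eases off when the trigger is let go.

Things in the scene. Friction and masses are not known exactly. Their poses are not given: they have to be found in the camera images.
- grommet_center (a point): centre of the loose grommet: a hard silicone round with a waist, lying flat, 44 mm in diameter at its two flanges (38 mm at the 8 mm high waist), 30 mm tall, 45 g; the point is on its axis, 15 mm above its underside; z is its axis. It starts on the bench (z = 0 is the bench top)
- clamp: the clamp, screwed down: wooden bed board 325 x 80 mm, top 18 mm above the bench. Origin on the bench under the trigger's pivot; x forward along the push rod to the fixed jaw, z up; board x -95 to +230 mm, y +-40 mm. Grey housing: x -45 to +27 mm, y +-20 mm, 93 mm high (rear plate at x = -39 mm: 109 mm). Apart from grip and trigger the rest is lower than 65 mm
- load_spot (a point): the point on the top of the bed (18 mm above the bench) where the grommet's underside centre belongs: 24 mm in front of the fixed jaw's face, on the rod's line; axes as the clamp. Nearer to the pad is as good; while the trigger is pumped the pad pushes the grommet along the bed to the fixed jaw
- pad_face (a point): centre of the face of the sprung rubber-covered pad plate (38 mm wide, 38 mm tall, from 21 to 59 mm above the bench) carried by the moving jaw; it looks to the clamp's +x; at rest it lies at clamp x = 120 mm + rod
- pad_plate: the pad plate itself; origin on the plane of its face, at bench height
- moving_jaw: the push rod with the moving jaw (steel block 15 x 44 x 42 mm, behind the pad) and the pad; origin as the clamp's, shifted forward by joint rod. Not to be touched
- rod (a joint): advance of the rod, m, 0 to 0.062, towards the fixed jaw; 0 to 0.022 at the start. A grommet against the fixed jaw is first touched at rod = 0.040. Friction (3 N) keeps the rod in place when the trigger is let back, unless the pad's spring pushes it back; a full stroke pushes it 5 to 11 mm, mostly 10 (teeth 5 mm apart, so up to 5 mm of squeeze is lost before it bites)
- pad (a joint): how far the pad is pushed back towards the moving jaw on its spring, m: 0 free, 0.010 all the way in (the visible gap between pad plate and jaw block, 10 mm when free, closes). Spring 0.35 N per mm after 1.4 N; 0.002 to 0.007 is snug, above 0.0085 crushes. A full squeeze of the trigger with the pad already touching crushes
- trigger (a joint): trigger angle, rad: 0 let go, 0.334 fully squeezed; it springs back by itself; 1 rad of trigger is about 37 mm of rod and 60 mm of cross bar
- bar_center (a point): centre of the trigger's round cross bar (14 mm diameter, 36 mm long along the clamp's y), 150 mm above the bench; clamp x = +10 mm at rest, -10 mm fully squeezed, moving towards the grip. Squeeze from above, one finger behind the grip, one before the bar, closing along the clamp's x: 53 mm over both at rest, 33 mm squeezed. Takes 2 N at rest, 4 N fully squeezed, up to 6 N more when clamping
- trigger_lever: the trigger: a lever that ends above in the cross bar; origin at its pivot, 91 mm above the bench
- funnel: bystander: plastic funnel standing mouth down, 104 mm across, 105 mm high; origin under its centre
- jar: bystander: glass flip-top jar, 74 mm across, 94 mm high; origin under its centre
- wrench_rack: bystander: fixed slotted wooden rack, 100 x 160 mm, 52 mm high, holding three wrenches that lie up to 95 mm either side of its middle; origin under its centre
- grip_top (a point): centre of the top of the clamp's fixed upright grip, which stands behind the trigger: 16 mm thick along the clamp's x (clamp x -36 to -20 mm), 24 mm wide, top 166 mm above the bench. It does not give; only the bar moves, so centre the hand where the fingers will end (about clamp x = -20 mm) or let it follow
- fixed_face (a point): middle of the face of the fixed jaw, 33 mm above the bench, at clamp x = 204 mm; the jaw is a steel block 16 x 44 x 44 mm standing on the bed; its face looks to the clamp's -x
There are look-alikes about, which are no part of the job. Leave any pink or yellow look-alike of the part that bears grommet_center alone.

How it is judged:
By the outcome, as a careful person would: the job done as asked, in the order asked, and still so for the second after the job is handed in, while the arm keeps its last pose, push and grip.
It also fails if it takes over 56 s, if anything falls off the work surface, if the arm or the gripper's body presses on something with over 40 N, if the wrist force passes 120 N, or if a joint passes its speed limit or range.

## Working session

There is one attempt and no reset: what is moved stays moved. The work goes in short steps, Python scripts to look and compute and a tool call to move; the robot and the scene stay as the last step left them, time stands still between calls to the robot, and variables do not carry over. Pictures are saved under pics/ and viewed, at most 10 in all, crops included, and the job is handed in when it is done.

Besides the shell and the picture viewer there is one more tool, called after "Call:" by a JSON object that holds its "op" and its "data", one argument or row to a line. drive_tool: Moves the arm, as the interface text tells. Shifts and turns lie within -1 to 1; 1 stands for 0.4 m of shift or 0.12 rad of turn. Its arguments: {"type":"object","properties":{"rows":{"type":"array","items":{"type":"array","items":{"type":"number","minimum":-1,"maximum":1}}}},"required":["rows"]}

```bash
mkdir -p pics; cat > h.py <<'E'
import numpy as np, cv2, sys
from bench import r
def grab(n,f=None):
    g=r.grab_frame(n)
    if f: cv2.imwrite('pics/'+f,cv2.cvtColor(g['image'],cv2.COLOR_RGB2BGR))
    return g
def ray(g,u,v):
    f=g['image'].shape[0]/2/np.tan(np.radians(g['fov_y'])/2)
    T=np.array(g['world_from_camera']); d=T[:3,:3]@np.array([(u-g['cx'])/f,(v-g['cy'])/f,1.])
    return T[:3,3],d
def onz(g,u,v,z):
    o,d=ray(g,u,v); return o+d*(z-o[2])/d[2]
def proj(g,p):
    f=g['image'].shape[0]/2/np.tan(np.radians(g['fov_y'])/2)
    T=np.array(g['world_from_camera']); c=T[:3,:3].T@(np.array(p)-T[:3,3])
    return c[0]/c[2]*f+g['cx'],c[1]/c[2]*f+g['cy']
E
python3 - <<'E'
from h import *
import pickle
a=grab('scene','a.png');b=grab('side','b.png')
pickle.dump((a,b),open('f0.pkl','wb'))
for g in(a,b): print(g['fov_y'],g['cx'],g['cy'],np.round(g['world_from_camera'],3).tolist())
s=r.observe(); print(s['clock'],s['opening'],np.round(s['ee_rot'],3).tolist(),s['ft_force'])
cv2.imwrite('pics/ab.png',np.hstack([cv2.imread('pics/a.png'),cv2.imread('pics/b.png')])[:, :])
E
```

```text
51.126628515193225 255.74915387935752 192.93959954440706 [[0.245, 0.628, -0.739, 1.342], [0.97, -0.155, 0.189, -0.237], [0.004, -0.763, -0.647, 0.846], [0.0, 0.0, 0.0, 1.0]]
57.85843516974213 260.6801322323632 196.72036469184147 [[-0.858, -0.376, 0.35, 0.186], [-0.514, 0.626, -0.587, 0.581], [0.001, -0.684, -0.73, 0.886], [0.0, 0.0, 0.0, 1.0]]
0.1 0.08545382928541584 [[0.971, 0.24, -0.0], [0.24, -0.971, 0.002], [0.0, -0.002, -1.0]] [0.11508929 0.83657961 0.39729427]
```

View pics/a.png

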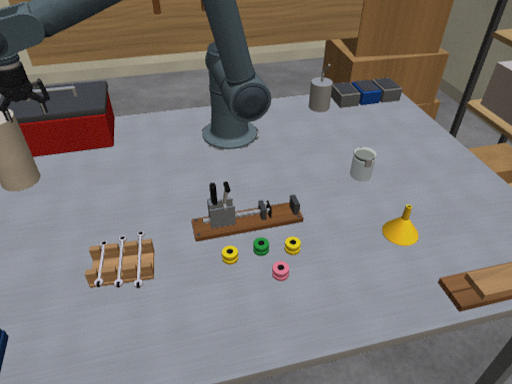

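View pics/b.png

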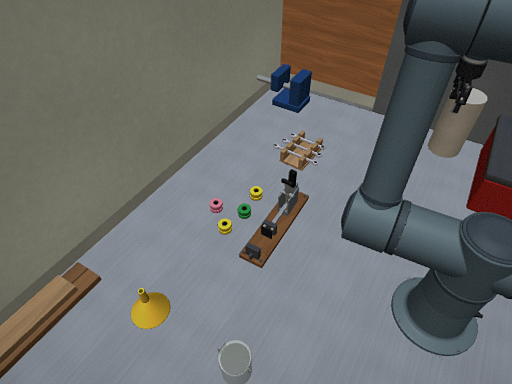

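Scene view candidates for the grommet are yellow (230,254), green (261,245), yellow (293,245) and pink (281,270). Pink and yellow are excluded, so I choose green. The clamp board runs from (193,228) to (303,215).

```bash
python3 - <<'E'
from h import *
import pickle
a,b=pickle.load(open('f0.pkl','rb'))
P=[]
for n,g,roi in(('scene',a,(180,190,320,285)),('side',b,(195,160,320,275))):
    h=cv2.cvtColor(g['image'],cv2.COLOR_RGB2HSV); x0,y0,x1,y1=roi
    R=np.zeros(h.shape[:2],np.uint8);R[y0:y1,x0:x1]=255
    m=cv2.inRange(h,(50,100,40),(85,255,255))&R
    # fill contour
    c=max(cv2.findContours(m,0,2)[0],key=cv2.contourArea); M=cv2.boundingRect(c)
    u,v=M[0]+M[2]/2-.5,M[1]+M[3]/2-.5; print(n,'green',M,onz(g,u,v,.015))
    w=cv2.inRange(h,(3,90,30),(16,255,200))&R
    w=cv2.morphologyEx(w,cv2.MORPH_CLOSE,np.ones((9,9)))
    c=max(cv2.findContours(w,0,2)[0],key=cv2.contourArea); hull=cv2.convexHull(c)
    print('board hull',hull[:,0].tolist())
    print('rect',np.round([onz(g,*p[0],.018)[:2] for p in cv2.approxPolyDP(hull,4,True)],3).tolist(),cv2.approxPolyDP(hull,4,True)[:,0].tolist())
ci=cv2.resize(cv2.cvtColor(a['image'],cv2.COLOR_RGB2BGR)[175:285,180:320],None,fx=5,fy=5,interpolation=2)
cv2.imwrite('pics/c.png',ci)
E
```

```text
scene green (254, 238, 15, 17) [ 0.615951   -0.03470133  0.015     ]
board hull [[289, 203], [299, 211], [302, 217], [302, 220], [301, 221], [296, 222], [210, 238], [199, 240], [196, 240], [195, 238], [192, 223], [192, 219], [249, 209], [278, 204], [284, 203]]
rect [[0.536, 0.113], [0.555, -0.198], [0.483, -0.209], [0.463, 0.079]] [[302, 217], [199, 240], [192, 223], [284, 203]]
side green (238, 204, 13, 15) [ 0.61796244 -0.03521413  0.015     ]
board hull [[299, 192], [305, 194], [307, 195], [308, 196], [308, 197], [307, 199], [273, 250], [262, 266], [261, 267], [241, 257], [240, 256], [239, 254], [241, 251], [261, 224], [276, 204], [277, 203], [298, 192]]
rect [[0.465, -0.203], [0.459, 0.121], [0.532, 0.12], [0.541, -0.12], [0.503, -0.203]] [[308, 196], [261, 267], [240, 256], [277, 203], [298, 192]]
```

View pics/c.png

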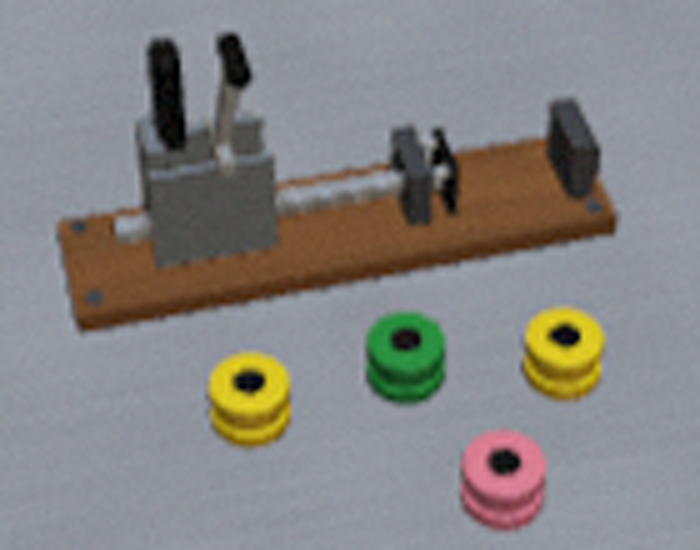

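Green confirmed at crop (405,355); the board runs nearly along world +y with the fixed jaw on the +y side. Next I move over it for a wrist view.

```bash
cat >> h.py <<'E'
def plan(p,yaw,g,n=None,v=.045):
    """print rows to p with tool down, tool-y at world yaw (rad)"""
    from scipy.spatial.transform import Rotation as Ro
    s=r.observe(); R=np.array(s['ee_rot']); q=np.array(s['eef_pos'])
    c,sn=np.cos(yaw),np.sin(yaw); Rt=np.array([[-sn,c,0],[c,sn,0],[0,0,-1.]])
    w=Ro.from_matrix(R.T@Rt).as_rotvec(); d=np.array(p)-q
    n=n or int(np.ceil(max(np.linalg.norm(d)/v,np.abs(w).max()/.118,1)))
    print('from',np.round(q,4),'n',n)
    for i in range(n):
        row=np.r_[R.T@d/n/.4,w/n/.12]; R=R@Ro.from_rotvec(w/n).as_matrix()
        print('['+','.join('%g'%k for k in np.round(row,3))+',%g]'%g)
E
python3 -c "
from h import *
plan([.56,-.01,.36],0.0,1)"
```

```text
from [ 0.1563 -0.6304  0.2028] n 17
[0.08,-0.074,-0.023,-0.001,-0.001,-0.651,1]
[0.085,-0.068,-0.023,-0.001,-0.001,-0.651,1]
[0.09,-0.061,-0.023,-0.001,-0.001,-0.651,1]
[0.095,-0.054,-0.023,-0.001,-0.001,-0.651,1]
[0.099,-0.046,-0.023,-0.001,-0.001,-0.651,1]
[0.102,-0.038,-0.023,-0.001,-0.001,-0.651,1]
[0.105,-0.03,-0.023,-0.001,-0.001,-0.651,1]
[0.107,-0.022,-0.023,-0.001,-0.001,-0.651,1]
[0.108,-0.014,-0.023,-0.001,-0.001,-0.651,1]
[0.109,-0.005,-0.023,-0.001,-0.001,-0.651,1]
[0.109,0.003,-0.023,-0.001,-0.001,-0.651,1]
[0.108,0.012,-0.023,-0.001,-0.001,-0.651,1]
[0.107,0.02,-0.023,-0.001,-0.001,-0.651,1]
[0.105,0.028,-0.023,-0.001,-0.001,-0.651,1]
[0.103,0.037,-0.023,-0.001,-0.001,-0.651,1]
[0.099,0.044,-0.023,-0.001,-0.001,-0.651,1]
[0.096,0.052,-0.023,-0.001,-0.001,-0.651,1]
```

Call:
{"op": "drive_tool", "data": {
  "rows": [
    [0.08,-0.074,-0.023,0,0,-0.65,1],
    [0.085,-0.068,-0.023,0,0,-0.65,1],
    [0.09,-0.061,-0.023,0,0,-0.65,1],
    [0.095,-0.054,-0.023,0,0,-0.65,1],
    [0.099,-0.046,-0.023,0,0,-0.65,1],
    [0.102,-0.038,-0.023,0,0,-0.65,1],
    [0.105,-0.03,-0.023,0,0,-0.65,1],
    [0.107,-0.022,-0.023,0,0,-0.65,1]
  ]
}}

```text
clock: 0.9
eef_pos: [0.3478, -0.3371, 0.2774]
ee_rot: [[0.645, 0.764, -0.0], [0.764, -0.645, 0.0], [0.0, -0.0, -1.0]]
ft_force: [0.2, -0.9, -0.1]
opening: 0.0854
finger_force: 0.0
```

Call:
{"op": "drive_tool", "data": {
  "rows": [
    [0.108,-0.014,-0.023,0,0,-0.65,1],
    [0.109,-0.005,-0.023,0,0,-0.65,1],
    [0.109,0.003,-0.023,0,0,-0.65,1],
    [0.108,0.012,-0.023,0,0,-0.65,1],
    [0.107,0.02,-0.023,0,0,-0.65,1],
    [0.105,0.028,-0.023,0,0,-0.65,1],
    [0.103,0.037,-0.023,0,0,-0.65,1],
    [0.1,0.044,-0.023,0,0,-0.65,1]
  ]
}}

```text
clock: 1.7
eef_pos: [0.5381, -0.0448, 0.351]
ee_rot: [[0.077, 0.997, -0.0], [0.997, -0.077, 0.0], [-0.0, -0.0, -1.0]]
ft_force: [0.4, -0.6, -0.1]
opening: 0.085
finger_force: 0.0
```

Call:
{"op": "drive_tool", "data": {
  "rows": [
    [0.096,0.052,-0.023,0,0,-0.65,1],
    [0,0,0,0,0,0,1],
    [0,0,0,0,0,0,1]
  ]
}}

```text
clock: 2.0
eef_pos: [0.5613, -0.0094, 0.3596]
ee_rot: [[0.001, 1.0, -0.001], [1.0, -0.001, -0.0], [-0.0, -0.001, -1.0]]
ft_force: [-0.8, 0.2, -0.5]
opening: 0.0854
finger_force: 0.0
```

```bash
python3 - <<'E'
from h import *
import pickle
g=grab('wrist','w1.png'); pickle.dump(g,open('w1.pkl','wb'))
print(np.round(g['world_from_camera'],3).tolist(),g['fov_y'],r.observe()['eef_pos'],r.observe()['clock'])
for p in [(.616,-.035,.015),(.5,-.107,.166),(.5,.097,.03)]: print(proj(g,p))
E
```

```text
[[1.0, 0.001, -0.0, 0.563], [0.001, -0.952, -0.306, 0.068], [-0.0, 0.306, -0.952, 0.531], [0.0, 0.0, 0.0, 1.0]] 65.7822041456549 [ 0.56091782 -0.01018482  0.35938704] 2.05
(np.float64(287.13774843557104), np.float64(156.24433196200764))
(np.float64(210.37222286986707), np.float64(230.90604584166988))
(np.float64(217.1749408608882), np.float64(75.45712764452915))
```

View pics/w1.png

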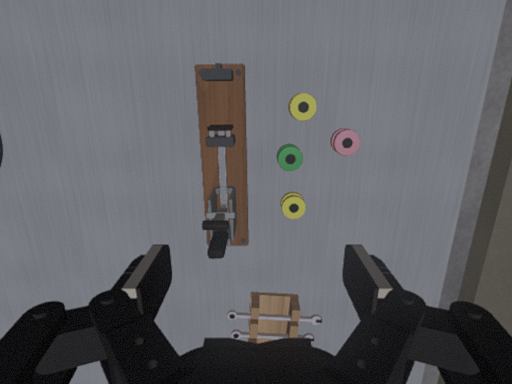

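The wrist view shows green at (290,158), the yellows at (303,107) and (293,207), and pink at (346,142). The fixed jaw is at (216,73), the pad at (220,130) and the trigger bar at (215,225). Now I locate them.

```bash
python3 - <<'E'
from h import *
import pickle
g=pickle.load(open('w1.pkl','rb'))
h=cv2.cvtColor(g['image'],cv2.COLOR_RGB2HSV)
R=np.zeros(h.shape[:2],np.uint8);R[50:260,180:270]=255
w=cv2.inRange(h,(3,90,30),(16,255,200))&R
# right edge: last brown pixel per row; left edge: first
rows=np.arange(75,240); Rt=[];Lt=[]
for v in rows:
    x=np.nonzero(w[v])[0]
    if len(x)>5: Rt.append(onz(g,x.max()+.5,v,.018)[:2]);Lt.append(onz(g,x.min()-.5,v,.018)[:2])
for n,P in(('R',Rt),('L',Lt)):
    P=np.float32(P); l=cv2.fitLine(P,cv2.DIST_HUBER,0,.01,.01).ravel(); s=l[:2]*np.sign(l[1])
    print(n,'yaw deg',np.degrees(np.arctan2(s[1],s[0])),'x at y=0',l[2]-l[3]*l[0]/l[1],np.std(P[:,0]))
c=np.nonzero(w.sum(1)>20*255)[0]; print('rows',c.min(),c.max(), onz(g,220,c.min()-.5,.018),onz(g,235,c.max()+.5,.018))
for nm,lo,hi in(('green',(50,100,40),(85,255,255)),('yellow',(22,120,60),(35,255,255)),('pink',(160,60,80),(179,255,255))):
    m=cv2.inRange(h,lo,hi); m[260:]=0
    for k in cv2.findContours(m,0,2)[0]:
        if cv2.contourArea(k)>60:
            (u,v),rad=cv2.minEnclosingCircle(k); print(nm,u,v,rad,onz(g,u,v,.015))
cv2.imwrite('pics/w1c.png',cv2.resize(cv2.cvtColor(g['image'],cv2.COLOR_RGB2BGR)[55:265,185:335],None,fx=4,fy=4*600/840*1,interpolation=2) if 0 else cv2.resize(cv2.cvtColor(g['image'],cv2.COLOR_RGB2BGR)[55:265,185:260],None,fx=2.85,fy=2.85,interpolation=2))
E
```

```text
R yaw deg 90.7368 x at y=0 0.54240716 0.0011378571
L yaw deg 90.77949 x at y=0 0.46533147 0.016338633
rows 65 195 [0.50366477 0.11404933 0.018     ] [ 0.52285117 -0.10710989  0.018     ]
green 289.3333435058594 157.3333282470703 12.775936126708984 [ 0.61993254 -0.03694182  0.015     ]
yellow 292.5714416503906 205.14285278320312 12.657275199890137 [ 0.62903211 -0.12693935  0.015     ]
yellow 302.375 106.375 13.258352279663086 [0.63878565 0.04960841 0.015     ]
pink 344.9285583496094 141.0 14.071541786193848 [ 0.71529056 -0.00813134  0.015     ]
```

View pics/w1c.png

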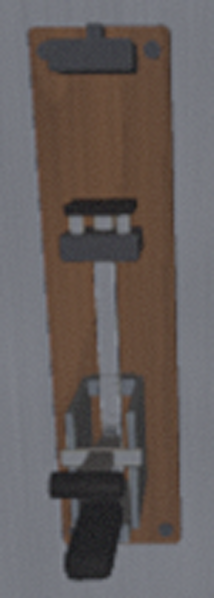

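```bash
python3 - <<'E'
from h import *
import pickle
g=pickle.load(open('w1.pkl','rb'))
k=2.85
def q(u,v,z): return np.round(onz(g,185+u/k-.5,55+v/k-.5,z),4)
print('rear end',q(150,546,.018),'front end',q(100,24,.018))
print('jaw face bottom',q(90,73,.018),'jaw face top corners/edge',q(48,40,.062),q(135,40,.062),q(135,73,.018),q(48,73,.018))
print('pad top front edge',q(66,199,.059),q(135,201,.059)); print('jawblock top front',q(58,232,.06),q(142,232,.06))
print('bar',q(86,484,.155),'bar ends',q(50,484,.155),q(125,484,.155),'grip',q(95,545,.15), 'grip top',q(100,505,.166))
E
```

```text
rear end [ 0.5247 -0.2104  0.018 ] front end [0.5031 0.1164 0.018 ]
jaw face bottom [0.4964 0.0906 0.018 ] jaw face top corners/edge [0.4812 0.1046 0.062 ] [0.5259 0.1047 0.062 ] [0.522  0.0906 0.018 ] [0.4725 0.0906 0.018 ]
pad top front edge [0.486  0.0241 0.059 ] [0.5237 0.0231 0.059 ]
jawblock top front [0.4808 0.0064 0.06  ] [0.5272 0.0064 0.06  ]
bar [ 0.5045 -0.1023  0.155 ] bar ends [ 0.4871 -0.1023  0.155 ] [ 0.5234 -0.1023  0.155 ] grip [ 0.5069 -0.138   0.15  ] grip top [ 0.5124 -0.1082  0.166 ]
```

```bash
python3 -c "
from h import *
plan([.618,-.036,.10],0.013,1)
print(np.array(r.observe()['eef_pos']))"
```

```text
from [ 0.5609 -0.0102  0.3594] n 6
[-0.011,0.024,0.108,-0.002,0,-0.021,1]
[-0.011,0.024,0.108,-0.002,0,-0.021,1]
[-0.011,0.024,0.108,-0.002,0,-0.021,1]
[-0.011,0.024,0.108,-0.002,0,-0.021,1]
[-0.011,0.024,0.108,-0.002,0,-0.021,1]
[-0.011,0.024,0.108,-0.002,0,-0.021,1]
[ 0.56091782 -0.01018482  0.35938704]
```

Call:
{"op": "drive_tool", "data": {
  "rows": [
    [-0.011,0.024,0.108,0,0,-0.02,1],
    [-0.011,0.024,0.108,0,0,-0.02,1],
    [-0.011,0.024,0.108,0,0,-0.02,1],
    [-0.011,0.024,0.108,0,0,-0.02,1],
    [-0.011,0.024,0.108,0,0,-0.02,1],
    [-0.011,0.024,0.108,0,0,-0.02,1],
    [0,0,0,0,0,0,1],
    [0,0,0,0,0,0,1]
  ]
}}

```text
clock: 2.85
eef_pos: [0.6181, -0.0372, 0.1008]
ee_rot: [[-0.01, 1.0, -0.002], [1.0, 0.01, 0.0], [0.0, -0.002, -1.0]]
ft_force: [-0.1, -0.1, 1.1]
opening: 0.0854
finger_force: 0.0
```

```bash
python3 - <<'E'
from h import *
g=grab('wrist','w2.png')
h=cv2.cvtColor(g['image'],cv2.COLOR_RGB2HSV); m=cv2.inRange(h,(50,80,30),(85,255,255))
c=max(cv2.findContours(m,0,2)[0],key=cv2.contourArea); x,y,w,hh=cv2.boundingRect(c); print(x,y,w,hh)
# left/right extremes at top flange (z~.025)
print('x',onz(g,x,y+hh/3,.025),onz(g,x+w-1,y+hh/3,.025),'far edge z.03',onz(g,x+w/2,y,.03), 'near edge base', onz(g,x+w/2,y+hh-1,.004), r.observe()['eef_pos'])
E
```

```text
232 158 50 54
x [ 0.59795852 -0.02637644  0.025     ] [ 0.64014508 -0.02586179  0.025     ] far edge z.03 [ 0.61928377 -0.00934954  0.03      ] near edge base [ 0.61996779 -0.06691834  0.004     ] [ 0.61962249 -0.037175    0.10302   ]
```

View pics/w2.png

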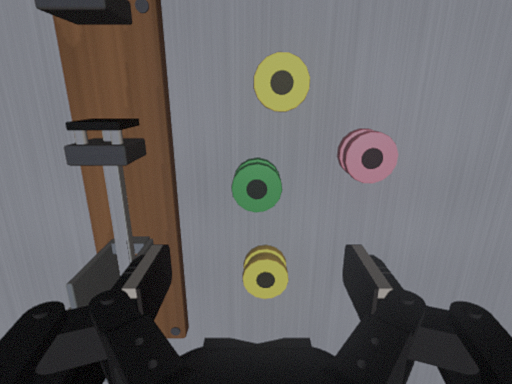

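The green grommet's hole is at (256,188), with clear room on both sides for the fingers.

```bash
python3 - <<'E'
from h import *
g=grab('wrist')
print(onz(g,256,188,.03),onz(g,256.5,158,.006),onz(g,256.5,211,.03)); s=r.observe();print(s['eef_pos'],s['clock'])
plan([.6185,-.038,.003],0.013,1)
E
```

```text
[ 0.62054421 -0.03615519  0.03      ] [ 0.62076517 -0.01486     0.006     ] [ 0.62123438 -0.05747027  0.03      ]
[ 0.62038083 -0.03709191  0.10412426] 2.95
from [ 0.6204 -0.0371  0.1041] n 3
[-0.001,-0.002,0.084,0.012,0.003,-0.004,1]
[-0.001,-0.002,0.084,0.012,0.003,-0.004,1]
[-0.001,-0.002,0.084,0.012,0.003,-0.004,1]
```

Call:
{"op": "drive_tool", "data": {
  "rows": [
    [0,0,0.08,0,0,0,1],
    [0,0,0.08,0,0,0,1],
    [0,0,0,0,0,0,1],
    [0,0,0,0,0,0,1]
  ]
}}

```text
clock: 3.35
eef_pos: [0.6202, -0.0364, 0.0394]
ee_rot: [[-0.012, 1.0, 0.003], [1.0, 0.012, -0.001], [-0.001, 0.003, -1.0]]
ft_force: [0.2, 0.4, -0.1]
opening: 0.0851
finger_force: 0.0
```

```bash
python3 - <<'E'
from h import *
for i in range(4):
    s=r.observe();print(s['clock'],np.round(s['eef_pos'],4),np.round(s['joints'],4),np.round(s['dq'],3)); grab('side') if i<3 else 0
E
```

```text
3.35 [ 0.6202 -0.0364  0.0394] [-0.2409  0.3707  1.7279  0.      1.0401 -0.2534] [ 0.001 -0.018 -0.028  0.003 -0.007 -0.001]
3.4 [ 0.621  -0.0366  0.0402] [-0.2409  0.3702  1.7269 -0.      1.0398 -0.2534] [ 0.001 -0.008 -0.011  0.    -0.006 -0.   ]
3.45 [ 0.6213 -0.0367  0.0405] [-0.2409  0.37    1.7266  0.      1.0395 -0.2534] [ 0.001  0.003 -0.     0.    -0.005 -0.   ]
3.5 [ 0.6211 -0.0366  0.0402] [-0.2409  0.3702  1.7268  0.      1.0394 -0.2534] [ 0.002  0.005  0.005 -0.    -0.004  0.   ]
```

Call:
{"op": "drive_tool", "data": {
  "rows": [
    [0,0,0.05,0,0,0,1],
    [0,0,0.042,0,0,0,1],
    [0,0,0,0,0,0,1],
    [0,0,0,0,0,0,1],
    [0,0,0,0,0,0,-0.3],
    [0,0,0,0,0,0,-0.3],
    [0,0,0,0,0,0,-0.3],
    [0,0,0,0,0,0,-0.3]
  ]
}}

```text
clock: 4.3
eef_pos: [0.6199, -0.0365, 0.0021]
ee_rot: [[-0.013, 1.0, 0.001], [1.0, 0.013, -0.001], [-0.001, 0.001, -1.0]]
ft_force: [-3.2, -0.4, 7.6]
opening: 0.0303
finger_force: 3.5
```

Call:
{"op": "drive_tool", "data": {
  "rows": [
    [0,0,0,0,0,0,-0.3],
    [0,0,0,0,0,0,-0.3],
    [0,0,0,0,0,0,-0.3]
  ]
}}

```text
clock: 4.6
eef_pos: [0.6197, -0.0365, 0.0021]
ee_rot: [[-0.013, 1.0, 0.001], [1.0, 0.013, -0.001], [-0.001, 0.001, -1.0]]
ft_force: [-2.9, 0.1, 8.2]
opening: 0.0303
finger_force: 4.3
```

```bash
python3 - <<'E'
from h import *
grab('wrist','w3.png');g=grab('side');a=grab('scene')
A=cv2.resize(cv2.cvtColor(g['image'],cv2.COLOR_RGB2BGR)[150:270,190:310],(400,400));B=cv2.resize(cv2.cvtColor(a['image'],cv2.COLOR_RGB2BGR)[180:280,200:300],(400,400))
w=cv2.imread('pics/w3.png'); cv2.imwrite('pics/m3.png',cv2.resize(np.hstack([A,B,cv2.resize(w,(533,400))]),(800,240)))
E
```

```text
(no output)
```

View pics/m3.png

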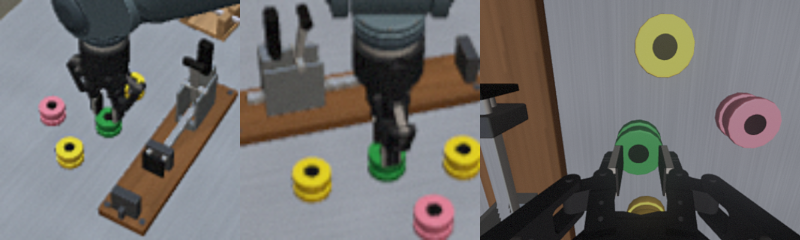

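```bash
python3 - <<'E'
from h import *
g=grab('wrist')
h=cv2.cvtColor(g['image'],cv2.COLOR_RGB2HSV); m=cv2.inRange(h,(50,80,30),(85,255,255))
c=max(cv2.findContours(m,0,2)[0],key=cv2.contourArea); x,y,w,hh=cv2.boundingRect(c); print(x,y,w,hh)
print(onz(g,253,246,.03),'far',onz(g,253,y,.006),r.observe()['eef_pos'])
for p in [(.62,-.0365,.03),(.62,-.0365,.02),(.605,-.0365,.03),(.605,-.0255,.03)]: print(proj(g,p))
cv2.imwrite('pics/w4.png',cv2.cvtColor(g['image'],cv2.COLOR_RGB2BGR)[170:330,150:370].repeat(3,0).repeat(3,1))
E
```

```text
216 192 76 88
[ 0.61906109 -0.03648529  0.03      ] far [ 0.61857264 -0.01371722  0.006     ] [ 0.61973521 -0.03649397  0.00207276]
(np.float64(254.73929357980398), np.float64(246.04502944291676))
(np.float64(254.8285420191173), np.float64(237.53774334395126))
(np.float64(226.9339061172429), np.float64(245.71486259593797))
(np.float64(226.5864319932818), np.float64(227.0875421451829))
```

View pics/w4.png

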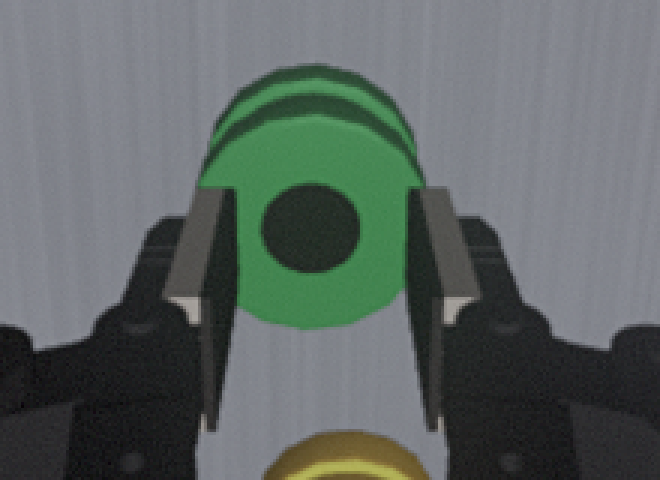

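The pads straddle the centred grommet. The opening reading equals the commanded value, so I close fully to test the grip.

Call:
{"op": "drive_tool", "data": {
  "rows": [
    [0,0,0,0,0,0,-1],
    [0,0,0,0,0,0,-1],
    [0,0,0,0,0,0,-1],
    [0,0,0,0,0,0,-1]
  ]
}}

```text
clock: 5.2
eef_pos: [0.6193, -0.0366, 0.0025]
ee_rot: [[-0.013, 1.0, -0.001], [1.0, 0.013, -0.001], [-0.001, -0.001, -1.0]]
ft_force: [-6.4, 0.2, 13.2]
opening: -0.0001
finger_force: 6.5
```

```bash
python3 - <<'E'
from h import *
g=grab('wrist');s=grab('side')
A=cv2.cvtColor(g['image'],cv2.COLOR_RGB2BGR)[150:350,130:390];B=cv2.cvtColor(s['image'],cv2.COLOR_RGB2BGR)[160:260,200:300]
cv2.imwrite('pics/w5.png',np.hstack([cv2.resize(A,(450,346)),cv2.resize(B,(346,346),interpolation=2)]))
E
```

```text
(no output)
```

View pics/w5.png

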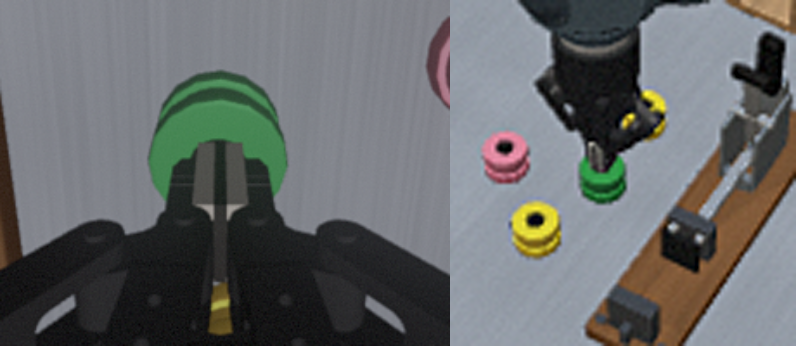

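The pads are shut on top of the grommet, so the tips don't reach where the TCP says. I raise the tool and check the tip position against the cameras.

Call:
{"op": "drive_tool", "data": {
  "rows": [
    [0,0,-0.1,0,0,0,-1],
    [0,0,-0.1,0,0,0,-1],
    [0,0,0,0,0,0,-1],
    [0,0,0,0,0,0,-1]
  ]
}}

```text
clock: 5.7
eef_pos: [0.62, -0.0364, 0.0818]
ee_rot: [[-0.012, 1.0, 0.003], [1.0, 0.012, -0.001], [-0.001, 0.003, -1.0]]
ft_force: [-0.4, -0.7, 0.1]
opening: -0.0001
finger_force: 0.0
```

```bash
python3 - <<'E'
from h import *
g=grab('wrist');s=grab('side');a=grab('scene');o=r.observe();p=np.array(o['eef_pos']);print(p,o['ft_force'],o['opening'],o['finger_force'])
t=[]
for k,(f,e) in enumerate(((g,0),(s,0),(a,0))):
    im=cv2.cvtColor(f['image'],cv2.COLOR_RGB2BGR).copy()
    u,v=proj(f,p);u2,v2=proj(f,p+[0,0,.03]); print(u,v,u2,v2)
    w=90 if k==0 else 45
    big=cv2.resize(im[int(v)-w:int(v)+w,int(u)-w:int(u)+w],(264,264),interpolation=2); z=264/(2*w)
    cv2.circle(big,(132,132),3,(0,0,255),1); cv2.circle(big,(int((u2-int(u)+w)*z),int((v2-int(v)+w)*z)),3,(255,0,0),1); t.append(big)
cv2.imwrite('pics/t.png',np.hstack(t))
h=cv2.cvtColor(g['image'],cv2.COLOR_RGB2HSV); m=cv2.inRange(h,(50,80,30),(85,255,255))
c=max(cv2.findContours(m,0,2)[0],key=cv2.contourArea); x,y,w,hh=cv2.boundingRect(c); print(x,y,w,hh,onz(g,x+w/2,y,.006))
E
```

```text
[ 0.61780126 -0.03586742  0.07851025] [ 0.26785459 -0.21986339 -0.2902696 ] -0.0002205834705534391 0.0
251.10608626335602 221.4707255818537 250.30113579823242 244.00818291117616
243.47625291400266 197.807669956234 243.13888565419876 191.2374469786126
261.0550882574405 230.43687810389412 261.20124845341724 222.3818303113418
228 164 54 58 [ 0.61988534 -0.01487232  0.006     ]
```

View pics/t.png

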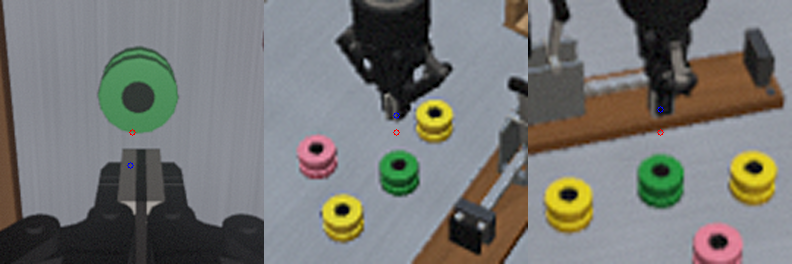

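The tips really sit about 27 mm above the reported TCP (blue mark), and the grommet hasn't moved. I correct for that and regrasp lower.

Call:
{"op": "drive_tool", "data": {
  "rows": [
    [0,0,0,0,0,0,1],
    [0,0,0,0,0,0,1],
    [0,0,0,0,0,0,1],
    [0,0,0,0,0,0,1],
    [0,0,0,0,0,0,1],
    [0,0,0.1,0,0,0,1],
    [0,0,0,0,0,0,1],
    [0,0,0,0,0,0,1]
  ]
}}

```text
clock: 6.65
eef_pos: [0.6182, -0.036, 0.0396]
ee_rot: [[-0.012, 1.0, -0.002], [1.0, 0.012, 0.001], [0.001, -0.002, -1.0]]
ft_force: [-0.8, 0.5, -0.3]
opening: 0.0854
finger_force: 0.0
```

Call:
{"op": "drive_tool", "data": {
  "rows": [
    [0,0,0.05,0,0,0,1],
    [0,0,0.05,0,0,0,1],
    [0,0,0.03,0,0,0,1],
    [0,0,0,0,0,0,1],
    [0,0,0,0,0,0,1],
    [0,0,0,0,0,0,1]
  ]
}}

```text
clock: 7.25
eef_pos: [0.6202, -0.0365, -0.0102]
ee_rot: [[-0.012, 1.0, 0.002], [1.0, 0.012, -0.001], [-0.001, 0.002, -1.0]]
ft_force: [0.3, 0.4, 0.3]
opening: 0.0854
finger_force: 0.0
```

Call:
{"op": "drive_tool", "data": {
  "rows": [
    [0,0,0.03,0,0,0,1],
    [0,0,0,0,0,0,1],
    [0,0,0,0,0,0,-1],
    [0,0,0,0,0,0,-1],
    [0,0,0,0,0,0,-1],
    [0,0,0,0,0,0,-1],
    [0,0,0,0,0,0,-1],
    [0,0,0,0,0,0,-1]
  ]
}}

```text
clock: 8.05
eef_pos: [0.6196, -0.0363, -0.0232]
ee_rot: [[-0.012, 1.0, 0.001], [1.0, 0.012, -0.0], [-0.0, 0.001, -1.0]]
ft_force: [0.9, -0.4, 3.0]
opening: 0.0422
finger_force: 61.1
```

Call:
{"op": "drive_tool", "data": {
  "rows": [
    [0,0,-0.05,0,0,0,-1],
    [0,0,-0.1,0,0,0,-1],
    [0,0,-0.11,0,0,0,-1],
    [0,0,0,0,0,0,-1],
    [0,0,0,0,0,0,-1]
  ]
}}

```text
clock: 8.55
eef_pos: [0.6195, -0.0363, 0.0811]
ee_rot: [[-0.012, 1.0, 0.002], [1.0, 0.012, -0.0], [-0.0, 0.002, -1.0]]
ft_force: [0.5, 0.2, -1.2]
opening: 0.0422
finger_force: 60.9
```

```bash
python3 -c "
from h import *
plan([.5035,.0625,.08],0.013,-1,v=.035)"
```

```text
from [ 0.6195 -0.0363  0.0811] n 5
[0.05,-0.057,0,0.003,0.001,-0.001,-1]
[0.05,-0.057,0,0.003,0.001,-0.001,-1]
[0.05,-0.057,0,0.003,0.001,-0.001,-1]
[0.05,-0.057,0.001,0.003,0.001,-0.001,-1]
[0.05,-0.057,0.001,0.003,0.001,-0.001,-1]
```

Call:
{"op": "drive_tool", "data": {
  "rows": [
    [0.05,-0.057,0,0,0,0,-1],
    [0.05,-0.057,0,0,0,0,-1],
    [0.05,-0.057,0,0,0,0,-1],
    [0.05,-0.057,0,0,0,0,-1],
    [0.05,-0.057,0,0,0,0,-1],
    [0,0,0,0,0,0,-1],
    [0,0,0,0,0,0,-1],
    [0,0,0,0,0,0,-1]
  ]
}}

```text
clock: 9.35
eef_pos: [0.5039, 0.0619, 0.0795]
ee_rot: [[-0.012, 1.0, -0.001], [1.0, 0.012, -0.0], [-0.0, -0.001, -1.0]]
ft_force: [0.4, -0.3, -0.6]
opening: 0.0421
finger_force: 61.0
```

```bash
python3 - <<'E'
from h import *
g=grab('wrist');s=grab('side'); o=r.observe();print(o['eef_pos'],o['clock'])
A=cv2.cvtColor(g['image'],cv2.COLOR_RGB2BGR)[60:340,90:420];B=cv2.cvtColor(s['image'],cv2.COLOR_RGB2BGR)[170:290,220:340]
cv2.imwrite('pics/p1.png',np.hstack([cv2.resize(A,(471,400)),cv2.resize(B,(329,400),interpolation=2)]))
E
```

```text
[0.50431147 0.06178699 0.0798829 ] 9.45
```

View pics/p1.png

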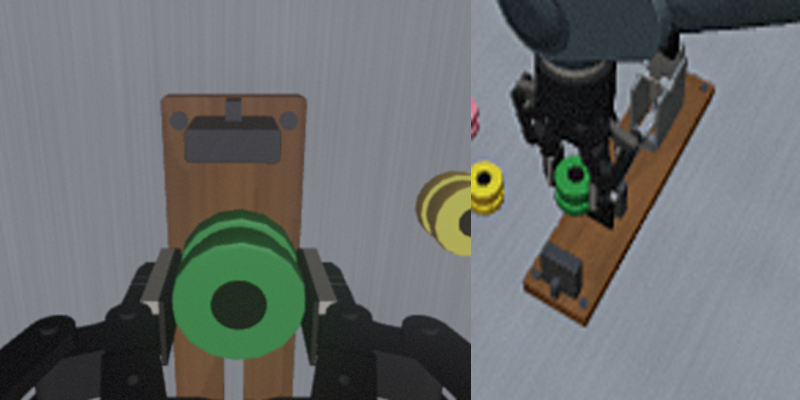

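I've now viewed 11 pictures, one over the 10 allowed, so from here I work by numbers only. The grommet is held level at crop (238,300), over the bed in line with the jaw.

```bash
python3 - <<'E'
from h import *
g=grab('wrist'); k=330/471.
for u in(185,280): print(onz(g,90+u*k,60+162*k,.018),onz(g,90+u*k,60+130*k,.062))
for u in (161,306): print('rear top corner',onz(g,90+u*k,60+96*k,.018))
o=r.observe();print(o['eef_pos'])
E
```

```text
[0.47541519 0.07827707 0.018     ] [0.48131078 0.10471537 0.062     ]
[0.52934819 0.07897118 0.018     ] [0.52404595 0.1052669  0.062     ]
rear top corner [0.46336254 0.11498466 0.018     ]
rear top corner [0.54182622 0.11600013 0.018     ]
[0.50435407 0.06178323 0.08002354]
```

Call:
{"op": "drive_tool", "data": {
  "rows": [
    [0,-0.003,0.08,0,0,0,-1],
    [0,0,0.07,0,0,0,-1],
    [0,0,0.04,0,0,0,-1],
    [0,0,0.015,0,0,0,-1],
    [0,0,0,0,0,0,-1],
    [0,0,0,0,0,0,-1],
    [0,0,0,0,0,0,-1]
  ]
}}

```text
clock: 10.2
eef_pos: [0.5038, 0.0622, -0.0006]
ee_rot: [[-0.012, 1.0, 0.003], [1.0, 0.012, -0.0], [-0.0, 0.003, -1.0]]
ft_force: [0.7, -0.4, -0.6]
opening: 0.0419
finger_force: 61.0
```

Call:
{"op": "drive_tool", "data": {
  "rows": [
    [0,0,0.006,0,0,0,-1],
    [0,0,0.004,0,0,0,-1],
    [0,0,0,0,0,0,-1],
    [0,0,0,0,0,0,-1]
  ]
}}

```text
clock: 10.6
eef_pos: [0.5031, 0.0624, -0.0053]
ee_rot: [[-0.012, 1.0, 0.001], [1.0, 0.012, -0.0], [-0.0, 0.001, -1.0]]
ft_force: [-0.8, -0.6, 3.4]
opening: 0.042
finger_force: 61.3
```

Contact with the bed; release and rise.

Call:
{"op": "drive_tool", "data": {
  "rows": [
    [0,0,0,0,0,0,0.6],
    [0,0,0,0,0,0,0.6],
    [0,0,0,0,0,0,0.6],
    [0,0,0,0,0,0,0.6],
    [0,0,-0.06,0,0,0,0.6],
    [0,0,-0.1,0,0,0,0.6],
    [0,0,-0.12,0,0,0,0.6],
    [0,0,-0.12,0,0,0,0.6]
  ]
}}

```text
clock: 11.4
eef_pos: [0.5019, 0.0624, 0.1554]
ee_rot: [[-0.012, 1.0, -0.001], [1.0, 0.012, 0.0], [0.0, -0.001, -1.0]]
ft_force: [0.7, 0.9, -0.1]
opening: 0.0685
finger_force: 0.0
```

Call:
{"op": "drive_tool", "data": {
  "rows": [
    [0,0,-0.11,0,0,0,0.6],
    [0,0,0,0,0,0,0.6],
    [0,0,0,0,0,0,0.6]
  ]
}}

```text
clock: 11.7
eef_pos: [0.5032, 0.0623, 0.1992]
ee_rot: [[-0.012, 1.0, 0.002], [1.0, 0.012, -0.0], [-0.0, 0.002, -1.0]]
ft_force: [0.5, -0.8, -1.0]
opening: 0.0685
finger_force: 0.0
```

```bash
python3 - <<'E'
from h import *
g=grab('wrist'); o=r.observe();print(o['eef_pos'],o['opening'],o['joints'],o['clock'])
h=cv2.cvtColor(g['image'],cv2.COLOR_RGB2HSV); m=cv2.inRange(h,(50,80,30),(85,255,255))
c=max(cv2.findContours(m,0,2)[0],key=cv2.contourArea); x,y,w,hh=cv2.boundingRect(c); print(x,y,w,hh,'center from bottom,top',onz(g,x+w/2-.5,y,.024),onz(g,x+w/2-.5,y+hh-1,.048))
plan([.505,-.1345,.20],-np.pi/2+.013,1)
E
```

```text
[0.50204793 0.06242769 0.19736945] 0.06835648948111746 [-1.00760041e-01 -9.11374564e-02  1.92622921e+00  4.36662450e-05
  1.30766363e+00 -1.13120477e-01] 11.75
237 145 39 41 center from bottom,top [0.50390295 0.08394367 0.024     ] [0.50443249 0.04237813 0.048     ]
from [0.502  0.0624 0.1974] n 14
[-0.035,0,-0,-0.001,0,0.935,1]
[-0.035,0.004,-0,-0.001,0,0.935,1]
[-0.034,0.008,-0,-0.001,0,0.935,1]
[-0.033,0.012,-0,-0.001,0,0.935,1]
[-0.032,0.015,-0,-0.001,0,0.935,1]
[-0.03,0.019,-0,-0.001,0,0.935,1]
[-0.027,0.022,-0,-0.001,0,0.935,1]
[-0.025,0.025,-0,-0.001,0,0.935,1]
[-0.022,0.028,-0,-0.001,0,0.935,1]
[-0.019,0.03,-0,-0.001,0,0.935,1]
[-0.015,0.032,-0,-0.001,0,0.935,1]
[-0.012,0.033,-0,-0.001,0,0.935,1]
[-0.008,0.034,-0,-0.001,0,0.935,1]
[-0.004,0.035,-0,-0.001,0,0.935,1]
```

The grommet stands at (0.504, 0.063), so the placing is good. Next is the trigger: turn 90° and move above it.

Call:
{"op": "drive_tool", "data": {
  "rows": [
    [-0.035,0,0,0,0,0.935,1],
    [-0.035,0.004,0,0,0,0.935,1],
    [-0.034,0.008,0,0,0,0.935,1],
    [-0.033,0.012,0,0,0,0.935,1],
    [-0.032,0.015,0,0,0,0.935,1],
    [-0.03,0.019,0,0,0,0.935,1],
    [-0.027,0.022,0,0,0,0.935,1],
    [-0.025,0.025,0,0,0,0.935,1]
  ]
}}

```text
clock: 12.55
eef_pos: [0.5029, -0.0503, 0.1954]
ee_rot: [[0.777, 0.629, -0.005], [0.63, -0.777, 0.002], [-0.003, -0.004, -1.0]]
ft_force: [0.5, -0.0, -0.4]
opening: 0.0853
finger_force: 0.0
```

Call:
{"op": "drive_tool", "data": {
  "rows": [
    [-0.022,0.028,0,0,0,0.935,1],
    [-0.019,0.03,0,0,0,0.935,1],
    [-0.015,0.032,0,0,0,0.935,1],
    [-0.012,0.033,0,0,0,0.935,1],
    [-0.008,0.034,0,0,0,0.935,1],
    [-0.004,0.035,0,0,0,0.935,1],
    [0,0,0,0,0,0,1],
    [0,0,0,0,0,0,1]
  ]
}}

```text
clock: 13.35
eef_pos: [0.5044, -0.1342, 0.1963]
ee_rot: [[1.0, 0.014, -0.003], [0.014, -1.0, 0.002], [-0.003, -0.002, -1.0]]
ft_force: [-0.5, 0.3, -0.1]
opening: 0.0853
finger_force: 0.0
```

```bash
cat >> h.py <<'E'
C0=np.array([.505,-.1145]); EX=np.array([-.0129,1.])
def cl(p): d=np.array(p)[:2]-C0; return np.round([d@EX*1e3,(d[0]*1+d[1]*.0129)*-1e3],1)  # clamp x,y mm
E
python3 - <<'E'
from h import *
g=grab('wrist','w6.png'); o=r.observe();print(o['eef_pos'],o['opening'],o['clock'],np.round(o['ee_rot'],3).tolist())
print(np.round(g['world_from_camera'],3).tolist())
for n,p in dict(bar=(.505,-.1045,.157),grip=(.505,-.1425,.166),pad=(.504,.0236,.059),grom=(.5035,.063,.048),jaw=(.5028,.0895,.062)).items(): print(n,np.round(proj(g,p)))
h=cv2.cvtColor(g['image'],cv2.COLOR_RGB2HSV); m=cv2.inRange(h,(50,80,30),(85,255,255)); print('green px',cv2.countNonZero(m))
plan([.505,-.1325,.10],-np.pi/2+.013,1)
E
```

```text
[ 0.50460521 -0.13402642  0.1967509 ] 0.08525783807308417 13.4 [[1.0, 0.014, -0.002], [0.014, -1.0, 0.001], [-0.002, -0.002, -1.0]]
[[0.016, -0.952, -0.306, 0.584], [-1.0, -0.015, -0.004, -0.134], [-0.001, 0.307, -0.952, 0.367], [0.0, 0.0, 0.0, 1.0]]
bar [217. 203.]
grip [268. 209.]
pad [109. 170.]
grom [ 78. 168.]
jaw [ 45. 171.]
green px 1485
from [ 0.5046 -0.134   0.1968] n 3
[0.001,-0.001,0.081,-0.004,0.006,0.004,1]
[0,-0.001,0.081,-0.004,0.006,0.004,1]
[0,-0.001,0.081,-0.004,0.006,0.004,1]
```

```bash
python3 - <<'E'
from h import *
im=cv2.imread('pics/w6.png'); V=im.max(2)
for v in (190,196,202,208,214,220): print(v,[int(t) for t in V[v,196:296:2]])
for v in(165,170,175,180): print(v,[int(t) for t in V[v,30:150:2]])
g=r.grab_frame('wrist')
for p in [(.505,-.0975,.15),(.505,-.1115,.15),(.505,-.1345,.166),(.505,-.1505,.166)]: print(np.round(proj(g,p)))
E
```

```text
190 [108, 113, 107, 107, 110, 112, 76, 39, 45, 39, 44, 35, 40, 38, 36, 50, 69, 64, 66, 62, 61, 108, 106, 60, 69, 67, 64, 64, 65, 64, 52, 33, 38, 34, 31, 34, 41, 33, 36, 32, 65, 117, 114, 111, 98, 103, 101, 103, 102, 102]
196 [133, 137, 134, 134, 133, 137, 108, 36, 39, 46, 40, 41, 37, 44, 32, 44, 69, 66, 65, 127, 134, 131, 106, 105, 107, 105, 108, 105, 103, 106, 86, 37, 37, 39, 39, 41, 38, 39, 39, 41, 32, 105, 114, 108, 118, 135, 135, 134, 136, 137]
202 [137, 136, 137, 137, 137, 138, 122, 36, 44, 40, 40, 38, 41, 38, 36, 44, 87, 134, 126, 134, 133, 127, 107, 127, 135, 133, 133, 131, 135, 136, 108, 36, 42, 42, 44, 47, 42, 42, 42, 45, 38, 94, 125, 133, 132, 135, 134, 135, 134, 135]
208 [133, 134, 132, 134, 133, 133, 137, 40, 41, 44, 43, 42, 42, 42, 36, 55, 136, 133, 134, 133, 131, 132, 130, 130, 132, 131, 131, 132, 130, 133, 98, 43, 47, 47, 44, 47, 47, 45, 45, 40, 38, 121, 133, 132, 130, 132, 133, 132, 132, 133]
214 [135, 135, 135, 135, 136, 137, 141, 45, 43, 44, 43, 43, 43, 43, 44, 47, 137, 137, 136, 136, 135, 133, 133, 133, 135, 134, 134, 135, 133, 135, 96, 37, 45, 45, 45, 45, 43, 44, 
[... 696 characters left out ...]
 128, 131, 79, 38, 40, 130, 73, 40, 109, 31, 28, 27, 14, 13, 23, 48, 77, 66, 69, 69, 68, 69, 61, 28, 28, 32, 129, 136]
175 [137, 80, 67, 65, 68, 70, 66, 62, 47, 13, 23, 22, 24, 20, 28, 15, 93, 131, 130, 129, 131, 132, 129, 103, 81, 71, 109, 130, 131, 129, 128, 131, 131, 130, 48, 74, 128, 52, 90, 109, 111, 70, 26, 33, 14, 13, 15, 23, 57, 68, 71, 69, 69, 67, 64, 34, 28, 27, 23, 26]
180 [137, 135, 64, 64, 66, 67, 68, 70, 62, 29, 24, 17, 21, 19, 16, 25, 29, 20, 81, 128, 130, 129, 129, 129, 128, 130, 131, 129, 130, 127, 130, 135, 97, 48, 83, 102, 105, 103, 104, 102, 106, 93, 32, 23, 15, 125, 137, 139, 126, 67, 73, 67, 66, 70, 66, 48, 53, 76, 34, 28]
[209. 200.]
[227. 201.]
[257. 208.]
[279. 209.]
```

Bar (columns 209–227) and grip (258–277) match the prediction, so I descend.

Call:
{"op": "drive_tool", "data": {
  "rows": [
    [0,-0.001,0.06,0,0,0,1],
    [0,-0.001,0.06,0,0,0,1],
    [0,-0.001,0.06,0,0,0,1],
    [0,0,0.06,0,0,0,1],
    [0,0,0,0,0,0,1],
    [0,0,0,0,0,0,1]
  ]
}}

```text
clock: 14.05
eef_pos: [0.5052, -0.1331, 0.1023]
ee_rot: [[1.0, 0.014, -0.001], [0.014, -1.0, 0.0], [-0.001, -0.0, -1.0]]
ft_force: [-0.1, 0.6, 0.1]
opening: 0.0855
finger_force: 0.0
```

Call:
{"op": "drive_tool", "data": {
  "rows": [
    [0,0.009,0,0,0,0,0.9],
    [0,0,0,0,0,0,0.9],
    [0,0,0,0,0,0,0.9]
  ]
}}

```text
clock: 14.35
eef_pos: [0.5062, -0.1375, 0.1035]
ee_rot: [[1.0, 0.012, 0.002], [0.012, -1.0, -0.001], [0.002, 0.001, -1.0]]
ft_force: [0.8, 1.6, 0.1]
opening: 0.0813
finger_force: 0.5
```

```bash
python3 - <<'E'
from h import *
import pickle
g=grab('wrist','w7.png'); o=r.observe();print(cl(o['eef_pos']),o['eef_pos'],o['opening'],o['ft_force'],o['clock'])
# resample the image along the clamp axis at z=.06, at clamp y = 10,-10
V=g['image'].max(2).astype(np.float32)
for yy in(-14,0,14):
    xs=np.arange(70,170,2.); P=[np.r_[C0+EX*x/1e3+np.array([-1,-.0129])*yy/1e3,.06] for x in xs]
    uv=np.float32([proj(g,p) for p in P]); val=cv2.remap(V,uv[None,:,0],uv[None,:,1],1)[0]
    print(yy,[(int(x),int(t)) for x,t in zip(xs,val)])
a=grab('scene','s7.png')
V=a['image'].max(2).astype(np.float32)
for yy in(-14,0,14):
    xs=np.arange(90,210,2.); uv=np.float32([proj(a,np.r_[C0+EX*x/1e3+np.array([-1,-.0129])*yy/1e3,.06]) for x in xs])
    print('scene',yy,[(int(x),int(t)) for x,t in zip(xs,cv2.remap(V,uv[None,:,0],uv[None,:,1],1)[0])])
E
```

```text
[-23.   -0.7] [ 0.50598135 -0.13744886  0.10320199] 0.08131272794591377 [1.03709088 0.96872379 0.49057947] 14.4
-14 [(70, 115), (72, 113), (74, 113), (76, 113), (78, 112), (80, 112), (82, 112), (84, 112), (86, 67), (88, 26), (90, 31), (92, 26), (94, 30), (96, 24), (98, 45), (100, 55), (102, 121), (104, 24), (106, 45), (108, 75), (110, 77), (112, 79), (114, 75), (116, 79), (118, 76), (120, 81), (122, 153), (124, 151), (126, 153), (128, 61), (130, 23), (132, 33), (134, 30), (136, 107), (138, 45), (140, 48), (142, 44), (144, 49), (146, 48), (148, 90), (150, 148), (152, 143), (154, 142), (156, 143), (158, 143), (160, 142), (162, 142), (164, 135), (166, 113), (168, 114)]
0 [(70, 132), (72, 130), (74, 130), (76, 129), (78, 132), (80, 130), (82, 131), (84, 130), (86, 121), (88, 117), (90, 117), (92, 117), (94, 117), (96, 72), (98, 27), (100, 26), (102, 28), (104, 24), (106, 46), (108, 73), (110, 79), (112, 76), (114, 75), (116, 77), (118, 76), (120, 72), (122, 10), (124, 6), (126, 6), (128, 12), (130, 23), (132, 30), (134, 28), (136, 45), (138, 130), (140, 112), (142, 41), (144, 40), (146, 
[... 2112 characters left out ...]
(90, 162), (92, 162), (94, 161), (96, 162), (98, 161), (100, 155), (102, 127), (104, 95), (106, 77), (108, 75), (110, 77), (112, 76), (114, 74), (116, 77), (118, 100), (120, 133), (122, 170), (124, 173), (126, 154), (128, 118), (130, 66), (132, 45), (134, 64), (136, 121), (138, 155), (140, 161), (142, 161), (144, 161), (146, 162), (148, 162), (150, 162), (152, 162), (154, 162), (156, 161), (158, 162), (160, 161), (162, 161), (164, 164), (166, 161), (168, 157), (170, 158), (172, 160), (174, 163), (176, 164), (178, 163), (180, 164), (182, 163), (184, 162), (186, 163), (188, 162), (190, 161), (192, 161), (194, 161), (196, 163), (198, 152), (200, 129), (202, 81), (204, 64), (206, 61), (208, 71)]
```

The profile gives the block front at clamp 121 mm and the pad face at 136 mm, so rod is about 16 mm; touch comes with the block front at 145. First stroke.

Call:
{"op": "drive_tool", "data": {
  "rows": [
    [0,0,0,0,0,0,0.5],
    [0,0,0,0,0,0,0.2],
    [0,0,0,0,0,0,0],
    [0,0,0,0,0,0,-0.02],
    [0,0,0,0,0,0,-0.02]
  ]
}}

```text
clock: 14.95
eef_pos: [0.5057, -0.1364, 0.1028]
ee_rot: [[1.0, 0.012, 0.001], [0.012, -1.0, 0.002], [0.001, -0.002, -1.0]]
ft_force: [0.0, 4.8, 3.3]
opening: 0.0419
finger_force: 2.6
```

```bash
cat >> h.py <<'E'
def meter():
    g=grab('wrist'); o=r.observe(); print('hand',cl(o['eef_pos']),'z',round(o['eef_pos'][2],4),'o',round(o['opening']*1e3,1),'ft',np.round(o['ft_force'],1),'ff',o['finger_force'],'t',o['clock'])
    V=g['image'].max(2).astype(np.float32); xs=np.arange(100,172,1.)
    for yy in(-8,8,14):
        uv=np.float32([proj(g,np.r_[C0+EX*x/1e3+np.array([-1,-.0129])*yy/1e3,.06]) for x in xs]); val=cv2.remap(V,uv[None,:,0],uv[None,:,1],1)[0]
        print(yy,' '.join(('%d:'%x if x%10==0 else '')+'%d'%t for x,t in zip(xs,val)))
E
python3 -c "
from h import *
meter()"
```

```text
hand [-21.9  -0.4] z 0.1028 o 41.8 ft [0.1 5.5 4.4] ff 2.5731872767210007 t 15.0
-8 100:159 157 159 160 156 109 34 24 32 28 110:27 29 30 30 27 31 52 69 77 81 120:82 81 81 79 79 81 83 82 80 82 130:74 34 11 9 10 10 9 13 15 20 140:29 34 31 33 33 39 69 124 151 150 150:148 148 148 148 148 149 147 149 148 118 160:45 28 28 28 29 30 27 32 30 32 170:32 29
8 100:25 29 28 32 30 29 30 46 61 62 110:91 123 63 28 27 33 52 70 77 80 120:81 81 79 81 80 80 82 83 82 80 130:90 133 144 145 143 137 92 23 13 18 140:28 32 31 34 40 86 123 115 104 69 150:48 64 113 145 147 147 147 148 148 147 160:145 148 147 147 145 147 147 147 146 145 170:146 147
14 100:121 120 123 118 92 56 35 26 34 50 110:61 87 116 67 29 30 52 69 77 82 120:80 80 81 79 80 79 80 81 80 80 130:88 126 143 137 135 136 131 90 26 18 140:26 32 33 29 35 83 114 112 112 111 150:112 111 112 110 111 111 109 113 109 104 160:112 119 122 128 131 133 135 138 138 135 170:129 126
```

Call:
{"op": "drive_tool", "data": {
  "rows": [
    [0,0,0,0,0,0,0.5],
    [0,0,0,0,0,0,1],
    [0,0,0,0,0,0,1],
    [0,0,0,0,0,0,1],
    [0,0,0,0,0,0,1],
    [0,0,0,0,0,0,1]
  ]
}}

```text
clock: 15.6
eef_pos: [0.5054, -0.1375, 0.1023]
ee_rot: [[1.0, 0.012, 0.0], [0.012, -1.0, -0.0], [0.0, 0.0, -1.0]]
ft_force: [0.1, 0.5, 0.4]
opening: 0.0854
finger_force: 0.0
```

Call:
{"op": "drive_tool", "data": {
  "rows": [
    [0,0,0,0,0,0,0.6],
    [0,0,0,0,0,0,0.4],
    [0,0,0,0,0,0,0.2],
    [0,0,0,0,0,0,0.1],
    [0,0,0,0,0,0,0.04],
    [0,0,0,0,0,0,0.04]
  ]
}}

```text
clock: 16.2
eef_pos: [0.5057, -0.1362, 0.1028]
ee_rot: [[1.0, 0.012, 0.001], [0.012, -1.0, 0.002], [0.001, -0.002, -1.0]]
ft_force: [0.5, 5.3, 4.2]
opening: 0.0444
finger_force: 2.6
```

```bash
python3 -c "
from h import *
meter()"
```

```text
hand [-21.8  -0.5] z 0.1028 o 44.3 ft [-0.1  5.6  3.9] ff 2.570139393210411 t 16.25
-8 100:156 158 157 157 156 158 157 156 155 156 110:159 159 160 149 81 29 28 28 27 24 120:31 28 26 32 27 42 65 77 82 80 130:79 80 79 78 81 81 81 81 81 80 140:48 13 9 11 14 14 11 8 19 30 150:31 30 33 32 91 146 148 149 148 127 160:51 30 30 31 29 28 29 28 29 33 170:30 29
8 100:125 125 125 119 94 57 34 28 28 30 110:27 30 27 30 31 29 46 60 65 87 120:107 59 25 27 31 46 64 75 81 81 130:80 79 80 81 79 81 83 79 80 81 140:114 142 143 143 140 92 25 13 20 27 150:33 30 30 30 89 141 147 146 146 146 160:146 147 146 146 146 146 147 146 145 147 170:146 147
14 100:120 119 120 119 119 119 118 119 118 119 110:119 117 111 86 44 28 28 34 47 59 120:77 100 59 27 30 43 67 75 79 78 130:80 78 77 79 80 79 80 80 79 82 140:111 138 136 136 138 139 106 28 17 33 150:31 33 31 35 65 105 112 111 107 104 160:114 117 122 126 131 132 134 135 138 133 170:128 121
```

Rod is now about 35 mm and the pad is just at the grommet. I release, then squeeze the last stroke gradually.

Call:
{"op": "drive_tool", "data": {
  "rows": [
    [0,0,0,0,0,0,0.5],
    [0,0,0,0,0,0,1],
    [0,0,0,0,0,0,1],
    [0,0,0,0,0,0,1],
    [0,0,0,0,0,0,1],
    [0,0,0,0,0,0,1]
  ]
}}

```text
clock: 16.85
eef_pos: [0.5054, -0.1374, 0.1023]
ee_rot: [[1.0, 0.012, 0.0], [0.012, -1.0, -0.0], [0.0, 0.0, -1.0]]
ft_force: [0.6, 0.5, 1.0]
opening: 0.0852
finger_force: 0.0
```

Call:
{"op": "drive_tool", "data": {
  "rows": [
    [0,0,0,0,0,0,0.8],
    [0,0,0,0,0,0,0.6],
    [0,0,0,0,0,0,0.45],
    [0,0,0,0,0,0,0.35],
    [0,0,0,0,0,0,0.35],
    [0,0,0,0,0,0,0.35]
  ]
}}

```text
clock: 17.45
eef_pos: [0.5057, -0.136, 0.1028]
ee_rot: [[1.0, 0.012, 0.001], [0.012, -1.0, 0.002], [0.001, -0.002, -1.0]]
ft_force: [-0.4, 5.4, 4.1]
opening: 0.0577
finger_force: 2.9
```

```bash
python3 -c "
from h import *
meter()"
```

```text
hand [-21.5  -0.5] z 0.1028 o 57.5 ft [-0.5  6.1  4.4] ff 2.9082664847373962 t 17.5
-8 100:153 154 155 155 154 154 155 154 155 155 110:155 156 156 157 156 156 156 158 157 99 120:29 23 24 28 22 29 27 23 28 24 130:35 52 68 75 76 77 80 77 77 79 140:80 78 79 80 80 73 32 9 14 15 150:14 18 8 9 21 29 32 30 27 53 160:126 148 148 144 111 36 28 29 28 30 170:28 29
8 100:122 122 123 123 122 123 122 123 115 87 110:51 32 25 25 27 27 29 26 27 27 120:29 43 59 60 72 112 90 33 21 26 130:33 52 70 75 79 79 79 79 77 79 140:77 79 81 79 76 85 124 143 142 139 150:108 37 1 13 17 30 31 32 26 53 160:122 146 146 144 144 144 143 144 144 145 170:144 144
14 100:118 119 119 118 118 117 118 117 117 116 110:117 116 115 115 115 115 118 110 81 53 120:29 25 33 45 53 69 106 99 45 23 130:28 50 67 76 79 78 79 76 77 77 140:79 78 78 79 78 86 123 134 130 131 150:132 119 63 12 21 30 27 26 32 48 160:100 119 116 109 106 117 117 120 124 126 170:129 135
```

Call:
{"op": "drive_tool", "data": {
  "rows": [
    [0,0,0,0,0,0,0.25],
    [0,0,0,0,0,0,0.15],
    [0,0,0,0,0,0,0.15],
    [0,0,0,0,0,0,0.15]
  ]
}}

```text
clock: 17.9
eef_pos: [0.5058, -0.1359, 0.103]
ee_rot: [[1.0, 0.012, 0.001], [0.012, -1.0, 0.003], [0.001, -0.003, -1.0]]
ft_force: [0.6, 6.9, 5.2]
opening: 0.0494
finger_force: 3.3
```

```bash
python3 -c "
from h import *
meter()"
```

```text
hand [-21.4  -0.6] z 0.103 o 49.1 ft [-0.   6.2  5.5] ff 3.2637932896614075 t 17.95
-8 100:155 156 156 155 156 156 157 157 156 156 110:156 156 157 157 157 156 157 157 157 159 120:155 115 30 27 29 27 25 28 28 28 130:31 30 30 42 66 75 80 81 80 81 140:80 79 81 80 80 81 80 81 58 14 150:13 8 12 12 26 33 30 33 27 55 160:126 150 148 148 121 48 29 29 31 30 170:31 30
8 100:123 124 121 121 123 122 123 123 123 123 110:114 85 57 34 24 29 29 25 33 31 120:29 43 59 60 73 115 143 140 113 41 130:25 29 28 43 65 72 78 81 79 78 140:79 80 79 79 80 79 78 80 111 140 150:121 45 10 13 23 29 31 31 31 63 160:127 147 145 146 145 144 145 145 145 144 170:145 145
14 100:119 119 118 119 120 118 118 119 118 117 110:118 117 118 117 116 116 116 117 117 110 120:91 60 35 46 55 69 110 137 138 123 130:56 23 30 43 64 72 79 81 80 78 140:79 79 80 80 80 79 81 79 103 135 150:135 123 54 9 20 29 31 29 28 44 160:96 119 119 113 110 115 123 129 126 128 170:133 136
```

Call:
{"op": "drive_tool", "data": {
  "rows": [
    [0,0,0,0,0,0,0.1],
    [0,0,0,0,0,0,0.05],
    [0,0,0,0,0,0,0.05],
    [0,0,0,0,0,0,0.05],
    [0,0,0,0,0,0,0.05]
  ]
}}

```text
clock: 18.45
eef_pos: [0.5059, -0.1359, 0.103]
ee_rot: [[1.0, 0.012, 0.001], [0.012, -1.0, 0.003], [0.001, -0.003, -1.0]]
ft_force: [0.1, 6.7, 6.1]
opening: 0.045
finger_force: 3.3
```

```bash
python3 - <<'E'
from h import *
meter()
a=grab('scene'); s=grab('side')
for n,g in(('sc',a),('sd',s)):
    h=cv2.cvtColor(g['image'],cv2.COLOR_RGB2HSV); m=cv2.inRange(h,(50,100,40),(85,255,255)); c=max(cv2.findContours(m,0,2)[0],key=cv2.contourArea); x,y,w,hh=cv2.boundingRect(c)
    print(n,(x,y,w,hh),cl(onz(g,x+w/2-.5,y+hh/2-.5,.033)))
E
```

```text
hand [-21.4  -0.6] z 0.103 o 45.1 ft [-0.5  6.4  4.9] ff 3.3445727080106735 t 18.5
-8 100:156 157 157 156 157 157 154 157 156 157 110:156 157 158 154 156 157 158 157 157 157 120:157 161 141 46 26 30 28 31 27 32 130:25 27 27 28 40 64 73 78 81 81 140:80 78 81 78 79 82 81 80 81 60 150:14 10 8 13 24 27 32 34 28 56 160:126 149 149 143 103 48 29 29 29 27 170:30 27
8 100:125 124 124 124 124 123 123 124 125 122 110:123 114 91 59 38 24 28 29 27 28 120:31 47 61 62 74 117 142 142 143 125 130:60 24 27 27 40 61 73 79 82 81 140:81 78 79 81 78 79 81 80 81 105 150:122 52 13 15 25 31 29 30 31 57 160:124 147 146 146 145 145 145 146 146 147 170:145 145
14 100:120 118 118 119 119 119 118 118 117 119 110:119 118 118 116 117 116 117 117 117 117 120:111 97 62 47 54 67 109 139 139 136 130:122 76 28 27 38 63 74 79 81 79 140:80 79 77 80 79 80 80 78 79 98 150:129 125 56 7 24 32 34 30 29 43 160:96 120 120 115 111 116 119 121 124 125 170:130 136
sc (278, 201, 15, 16) [183.5  -0.9]
sd (250, 236, 16, 17) [180.5  -1.5]
```

The pad face stays at 159.3 mm while the block front is at 149.2 mm, so the pad is pushed back about 4.3 mm and the grommet is against the jaw. The trigger is held squeezed, so I hand it in.

```bash
python3 -c "
from bench import r
print(r.finish_job())"
```

```text
the job is handed in; nothing more can be done
None
```

The job is handed in: the green grommet is pinned against the fixed jaw, with the pad pushed back about 4.3 mm of its 10 mm and the trigger still held squeezed. I viewed 11 pictures, one more than the 10 allowed; my first grasp closed on top of the grommet, and I regrasped it without having moved it.

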